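# Short the feedthrough, then find which way the port cap undoes and hold it off

## Robot

A 6-joint arm with a two-finger parallel gripper is mounted at the origin on the work surface. World frame = base frame: x ahead of the robot, y to its left, z up, the work surface at z = 0. Lengths are in m, angles in degrees, forces in N, time in s.
With the tool pointing down it reaches from about 0.3 to 0.75 m from the base axis. Payload 8.5 kg.
Tool frame: the origin (TCP) lies midway between the tips of the shut fingers; the grasp point (between the pads) lies 19 mm behind it; y points along the fingers, x is the direction in which the jaws open and shut, and the axes are right-handed (so a half turn about y gives the same grasp; the last joint's range is limited). The gripper opens to 85 mm and grips with 20 to 120 N. Pads are 22 mm wide; open, the fingers measure 114 mm over their backs; the gripper's body (76 mm by 85 mm) begins 54 mm behind the grasp point. The pads swing forward as they close: fully open they stand 13 mm farther back than shut.
Start: joints at [-77.137, 21.807, 74.336, -0, 83.858, -12.336], TCP at [0.234, -0.498, 0.231] pointing down, gripper open.
Joint ranges: [-178.18, 178.18], [-50.72, 133.34], [12.68, 142.11], [-81.47, 261.47], [9.98, 163.14], [-165.26, 165.26]. Speed limits (degrees/s): [136.94, 136.94, 180, 180, 180, 180].

## Interface

Orientations are given as a 3x3 rotation matrix whose columns are the frame's x, y, z axes.
In Python, from rig import env gives the robot as it stands.
- The arm moves only by the tool carry_out, never from a script. Its argument "plan" is a list of rows, each a list of 3 entries, a list of its own where there are three numbers: the shift along the tool's x, y, z in m, then the turn, a rotation vector about the tool's x, y, z in degrees, then the finger opening in m, from 0 to 0.0854. In form: [[[dx, dy, dz], [ax, ay, az], jaw], ...]. A call has 1 to 8 rows; each row shifts and turns the commanded pose from where the row before left it, along the tool's axes as they then stand; what a row does not reach is not made up. A row lasts 1/8 s, in which the tool goes at most 62.5 mm and 10.7 degrees, less where a joint would pass 70% of its speed; a pose out of reach is approached as far as the arm can. A call is refused whole if a number of a shift passes 0.0625 or a number of a turn 10.7, either way. A call with a gripper value outside its range is refused whole. The fingers move at their own pace and stop on an object; "force" is the grip in N (left out, the last holds). Time passes only in rows, so rows that do not move let the fingers close. It gives the time, the measured TCP pose, the force and the opening at its end, in the units of the state.
- env.observe(): the state, without advancing time (a new reading comes with each control period).
- env.get_image(name): name is "scene" or "top" or "wrist"; returns a dict with "image" (480x640x3 uint8, red, green, blue), "vfov" (degrees; the focal length in pixels is half the picture's height over the tangent of half this angle, whatever the lens; pixels are square), "cx", "cy" (the principal point, pixels), "rvec" (rotation vector, rad) and "tvec" (3), from world to camera coordinates, as OpenCV has them; the wrist camera has in their place "tool_from_camera" (4x4, takes a point from camera to tool coordinates, whose origin is the TCP and whose axes are the tool frame's). Camera axes: x right, y down, z forward; pixel columns grow to the right and rows downward; lengths in m; the calibration is good to about 2 mm. A picture is of the moment at which its call begins: read the wrist's pose just before it. There is no depth.
- env.close_job(): hands the job in, once; it reports no verdict.
Trained networks look in a picture, given as the dict that the camera call returned (one of the last four; its "shot" number tells which), for a name from the list of things; names that differ only in an ending like _2 or _b are one class to them, and where a whole thing is asked for, a point or a joint stands for the part that bears it (a point fixed in the world has none). Each returns a list of dicts, best first, with "conf" (0 to 1); they miss things now and then, are a little off and sometimes report something else, mostly with a low value. They report only what shows in the picture. A call takes as long as a camera call. They do not tell look-alikes from the thing itself.
- env.outline_of(target, picture): "mask" (480x640 bool, what is visible of it) and "pixel" ([row, column] in pixels, amid what is visible of it).
The state is a dict: "time_s": time; "q": joint angles; "qvel": joint speeds; "joint_efforts": joint torques, N m; "position": TCP position; "tool_rot": TCP orientation; "ft_force": force on the tool from outside, world axes, zero at the start; "wrist_torque": the same for the moment, N m; "grip_width": finger opening in m.
Only numpy, scipy, OpenCV 4.12 (cv2) and the standard library are available. Lean on these libraries where they do the work, as an engineer would, in place of code of your own. Each camera call takes 0.05 s, during which the arm holds its last target.

## Task

Make the small vacuum chamber safe and open its port: first push the loose shorting plug fully home into the rectangular socket of the grey box and leave it there, and only then undo the quarter-turn cap with the round knob on the chamber; nobody knows if it undoes clockwise or anticlockwise, so try both ways. Once it has turned about a quarter turn on its port, lift it straight up and finish while still holding it in the gripper, level and about 10 cm above the port. Leave the wrench, the metal ring and the jar alone.

Things in the scene. Friction and masses are not known exactly. Their poses are not given: they have to be found in the camera images.
- chamber: Fixed round steel vacuum chamber on the table: top plate 200 mm in diameter, flat top 90 mm above the table, only 4 mm bolt heads on it around the cap. Origin: centre of its underside. z up; yaw varies. In the middle of the top stands the port: a steel neck 38 mm in diameter, 22 mm high, with two lugs at its +y and -y sides, hidden by the cap.
- port (a point): Centre of the upper end of the port's neck, 112 mm above the table, on the chamber's axis. Axes as the chamber's.
- cap: Loose bare aluminium cap, about 0.2 kg, sitting on the port: round, 68 mm in diameter, 24 mm high, with a knob on top (point knob) and on its rim at +x a pointer tab 8 mm wide, 11 mm out. Origin: centre of its lower rim, 94 mm above the table while on the port (18 mm below point port). z up. At the start its axes are within 0.02 rad of the chamber's; inner lugs lock it (1.5 mm lift, 1 to 2 mm side play).
- knob (a point): Middle of the top of the cap's knurled round knob, 40 mm in diameter, 26 mm high, 50 mm above the cap's origin. One way it turns almost without resistance and without rising; 45 to 115 degrees from the start it lifts straight off, clear after 20 mm. The other way a hard stop is met after about 4 degrees, then fingers slip. Which way is which changes each time and cannot be seen.
- socket: Fixed grey plastic box, 100 mm (x) by 80 mm (y) by 45 mm high, with one rectangular socket hole in the middle of its top: 31 mm along x by 21 mm along y, 28 mm deep, with a 3 mm chamfer at the mouth. Origin: centre of its underside, on the table. z up.
- mouth (a point): Centre of the socket hole's mouth, 45 mm above the table. Axes as the grey box's.
- plug: Loose shorting plug, about 0.1 kg, standing on its foot: a copper block 28 (x) by 18 (y) by 22 mm high, and above it a black grip 42 (x) by 26 (y) by 32 mm high (22 to 54 mm above the origin). Origin: centre of the foot's underside. z up; fits either way round (180 degrees). Fully home, the grip rests on the grey box and the origin is 22 mm below the mouth.
- wrench: Loose steel wrench, 150 mm long, lying on the table. To be left alone.
- centring_ring: Loose steel ring, 52 mm in diameter, 8 mm high, lying on the table. To be left alone.
- jar: Loose clear jar with a black lid, 54 mm in diameter, 70 mm high, standing on the table. To be left alone.
There are look-alikes about, which are no part of the job. Leave any pink or white look-alike of the plug alone.

How it is judged:
By the outcome, as a careful person would: the job done as asked, in the order asked, and still so for the second after the job is handed in, while the arm keeps its last pose, push and grip.
It also fails if it takes over 58 s, if anything falls off the work surface, if the arm or the gripper's body presses on something with over 40 N, if the wrist force passes 120 N, or if a joint passes its speed limit or range.

## Working session

There is one attempt and no reset: what is moved stays moved. The work goes in short steps, Python scripts to look and compute and a tool call to move; the robot and the scene stay as the last step left them, time stands still between calls to the robot, and variables do not carry over. Pictures are saved under pics/ and viewed, and the job is handed in when it is done.

Besides the shell and the picture viewer there is one more tool, called after "Call:" as a command line: name --argument value ..., lists and objects as JSON in quotes. carry_out: Moves the arm, as the interface text tells. Its arguments: {"type":"object","properties":{"plan":{"type":"array","items":{"type":"array"}},"force":{"type":"number"}},"required":["plan"]}

```bash
ls; mkdir -p pics
cat > h.py <<'E'
from rig import env
import numpy as np, cv2
def K(p):
    f=240/np.tan(np.radians(p["vfov"])/2); return np.array([[f,0,p["cx"]],[0,f,p["cy"]],[0,0,1]])
def shot(n,save=None):
    s=env.observe(); p=env.get_image(n)
    if "rvec" in p:
        R=cv2.Rodrigues(np.array(p["rvec"],float))[0]; t=np.array(p["tvec"],float).ravel()
        p["_R"]=R.T; p["_c"]=-R.T@t
    else:
        T=np.array(p["tool_from_camera"]); Rt=np.array(s["tool_rot"]).reshape(3,3)
        p["_R"]=Rt@T[:3,:3]; p["_c"]=Rt@T[:3,3]+np.array(s["position"])
    if save: cv2.imwrite(f"pics/{save}.png",p["image"][:,:,::-1])
    return p
def onz(p,r,c,z):
    d=p["_R"]@np.linalg.inv(K(p))@np.array([c,r,1.]); return p["_c"]+d*(z-p["_c"][2])/d[2]
def proj(p,X):
    x=K(p)@(p["_R"].T@(np.array(X)-p["_c"])); return x[:2]/x[2]
E
python3 - <<'E'
from h import *
for n in ("scene","top"):
    p=shot(n,n+"0"); print(n,p["vfov"],p["_c"],[k for k in p])
    for t in ("cap","knob","plug","socket","mouth","chamber","wrench","centring_ring","jar"):
        try:
            for o in env.outline_of(t,p)[:4]: print(t,round(o["conf"],2),np.round(o["pixel"]),o["mask"].sum())
        except Exception as e: print(t,e)
print(env.observe())
E
```

```text
pics
scene 43.94328079069177 [1.24026914 0.0042191  1.20104986] ['image', 'vfov', 'cx', 'cy', 'rvec', 'tvec', 'shot', '_R', '_c']
cap 0.86 [219. 404.] 813
knob 0.78 [219. 404.] 752
plug 0.8 [214. 208.] 306
plug 0.75 [188. 190.] 260
plug 0.61 [225. 237.] 342
socket 0.74 [258. 293.] 1778
mouth 0.96 [258. 293.] 1820
chamber 0.72 [236. 398.] 6463
wrench 0.6 [312. 213.] 512
centring_ring 0.73 [194. 334.] 196
jar 0.82 [327. 321.] 671
top 47.167170372678385 [ 0.43088168 -0.01953796  1.02834781] ['image', 'vfov', 'cx', 'cy', 'rvec', 'tvec', 'shot', '_R', '_c']
cap 0.8 [263. 187.] 1436
knob 0.71 [262. 187.] 1427
plug 0.9 [280. 400.] 407
plug 0.66 [292. 445.] 412
plug 0.58 [338. 476.] 488
socket 0.79 [236. 332.] 2469
mouth 0.55 [239. 336.] 2470
mouth 0.28 [175. 422.] 798
mouth 0.21 [282. 203.] 10348
chamber 0.61 [279. 203.] 10438
wrench 0.69 [176. 423.] 849
centring_ring 0.72 [358. 266.] 219
jar 0.89 [149. 294.] 833
jar 0.56 [263. 187.] 1412
jar 0.29 [280. 204.] 10738
{'time_s': 1.0, 'q': array([-7.71353251e+01,  2.18048136e+01,  7.43363196e+01, -1.39365958e-03,
        8.38564266e+01, -1.23351051e+01]), 'qvel': array([0.03537005, 0.02174128, 0.02589857, 0.05737957, 0.12549218,
       0.02134596]), 'joint_efforts': array([-6.19952025e-04, -4.48336601e+01, -2.31456131e+01, -2.51102092e-04,
        6.75903630e-04,  2.08185912e-05]), 'position': array([ 0.23417003, -0.4976363 ,  0.23133621]), 'tool_rot': array([[ 4.25778173e-01, -1.40947798e-05,  9.04827579e-01],
       [-9.04827578e-01, -4.69046161e-05,  4.25778172e-01],
       [ 3.64393407e-05, -9.99999999e-01, -3.27243072e-05]]), 'ft_force': array([ 0.97498125, -0.6648521 , -0.02717819]), 'wrist_torque': array([-0.01530869,  0.00019524, -0.00680433]), 'grip_width': 0.08520687477655185}
```

View pics/scene0.png

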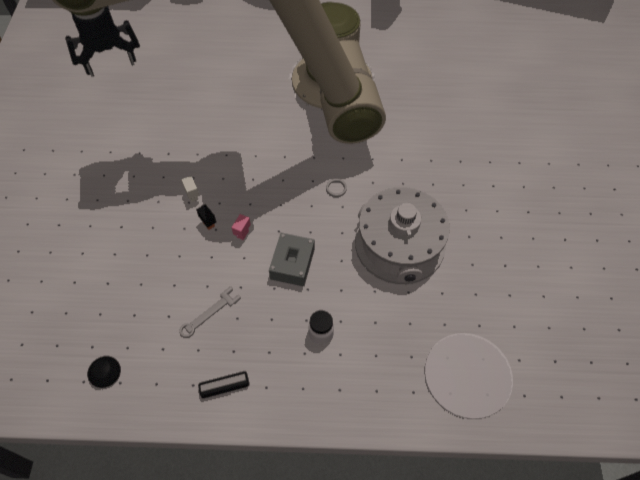

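View pics/top0.png

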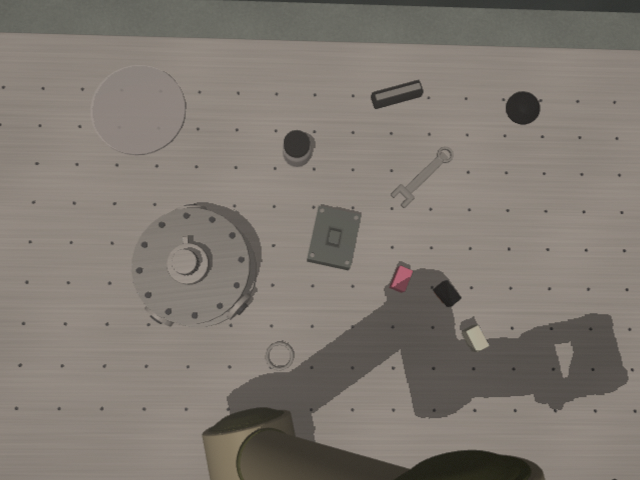

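Run:
```python
import cv2
a=cv2.imread("pics/top0.png"); cv2.imwrite("pics/top0c.png",cv2.resize(a[190:370,260:520],None,fx=3,fy=3,interpolation=cv2.INTER_CUBIC))
a=cv2.imread("pics/scene0.png"); cv2.imwrite("pics/scene0c.png",cv2.resize(a[160:310,170:350],None,fx=4,fy=4,interpolation=cv2.INTER_CUBIC))
```

```text
(no output)
```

View pics/top0c.png

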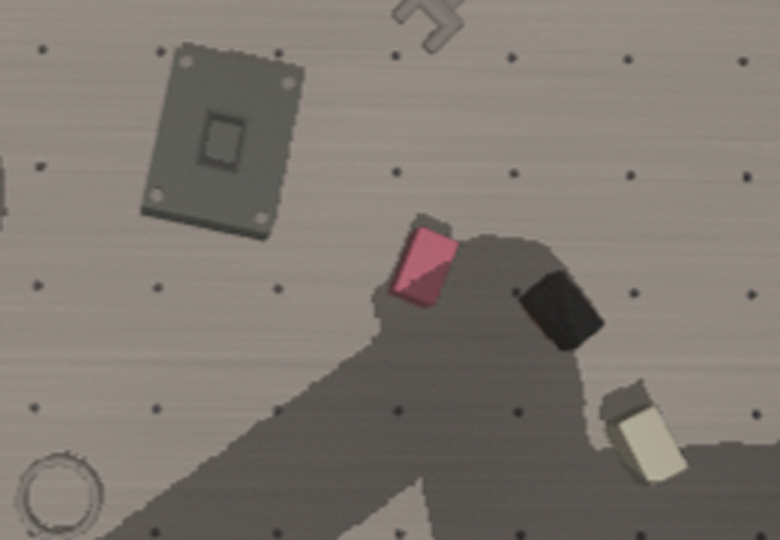

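View pics/scene0c.png

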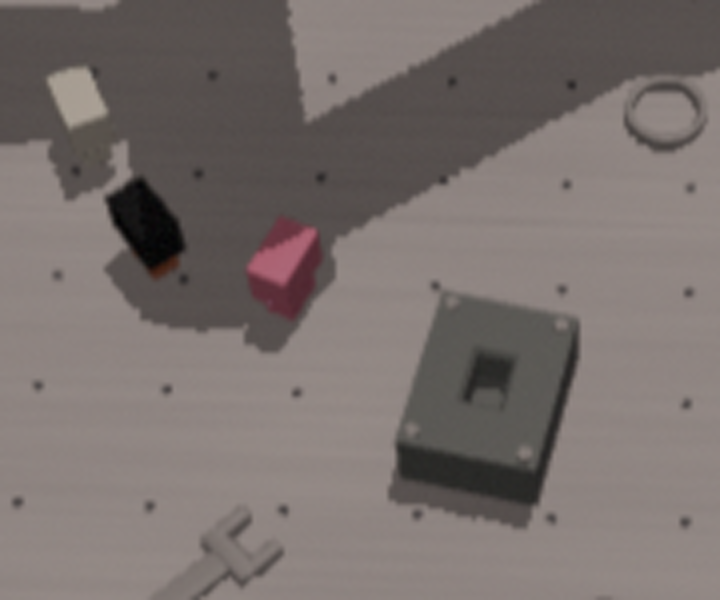

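```bash
cat >> h.py <<'E'
from scipy.optimize import minimize
def box(w,d,z0,z1): return np.array([[sx*w/2,sy*d/2,z] for sx in(-1,1) for sy in(-1,1) for z in(z0,z1)])
def cyl(r,z0,z1): 
    a=np.linspace(0,2*np.pi,40,endpoint=False); return np.array([[r*np.cos(t),r*np.sin(t),z] for t in a for z in(z0,z1)])
MOD={"plug":[box(.028,.018,0,.022),box(.042,.026,.022,.054)],"socket":[box(.1,.08,0,.045)],
 "cap":[cyl(.034,0,.024),cyl(.02,.024,.05)],"tab":[]}
def render(p,parts,x,y,yaw,z=0):
    m=np.zeros((960*2,1280*2),np.uint8); c,s=np.cos(yaw),np.sin(yaw); R=np.array([[c,-s,0],[s,c,0],[0,0,1]])
    for P in parts:
        q=np.array([proj(p,R@v+[x,y,z]) for v in P]); q=np.round((q+.5)*4-.5).astype(np.int32)
        cv2.fillConvexPoly(m,cv2.convexHull(q),255)
    return cv2.resize(m,(640,480),interpolation=cv2.INTER_AREA)/255.
def fit(views,parts,x0,z=0,yaws=8):
    """views: list of (pic,mask)"""
    def cost(v): return sum(1-(np.minimum(r,m).sum()/np.maximum(r,m).sum()) for p,m in views for r in [render(p,parts,v[0],v[1],v[2],z)])
    best=None
    ys=np.arange(yaws)*np.pi/yaws+.01 if yaws>1 else [x0[2]]
    st=sorted([(cost([x0[0],x0[1],w]),w) for w in ys])[:2]
    for _,w in st:
        r=minimize(cost,[x0[0],x0[1],w],method="Nelder-Mead",options=dict(initial_simplex=[[x0[0],x0[1],w],[x0[0]+.01,x0[1],w],[x0[0],x0[1]+.01,w],[x0[0],x0[1],w+.2]],xatol=1e-4,fatol=1e-5))
        if best is None or r.fun<best.fun: best=r
    return best.x[:2],np.degrees(best.x[2]),best.fun/len(views)
E
python3 - <<'E'
from h import *
V={}
pics={n:shot(n) for n in("scene","top")}
px={"plug":{"scene":(214,208),"top":(292,445)},"socket":{"scene":(258,293),"top":(236,332)},"cap":{"scene":(219,404),"top":(263,187)}}
for t in("plug","socket","cap"):
    vs=[]
    for n,p in pics.items():
        o=min(env.outline_of(t,p),key=lambda o:np.hypot(*(np.array(o["pixel"])-px[t][n])))
        print(t,n,o["pixel"],o["mask"].sum()); vs.append((p,o["mask"].astype(float)))
    z=.094 if t=="cap" else 0
    x0=onz(pics["top"],*px[t]["top"],z+.03)
    for v in (vs,vs[:1],vs[1:]): print(t,fit(v,MOD[t],x0,z))
E
```

```text
plug scene [213.7, 209.5] 291
plug top [292.5, 447.5] 456
plug (array([ 0.49190778, -0.28424251]), np.float64(37.35946141193886), np.float64(0.11128328047215696))
plug (array([ 0.48846664, -0.28594359]), np.float64(36.99943911763498), np.float64(0.09491596431563898))
plug (array([ 0.49245843, -0.28360908]), np.float64(39.41218311376957), np.float64(0.056638186000657176))
socket scene [258.7, 291.4] 1876
socket top [237.9, 332.6] 2454
socket (array([ 0.59162287, -0.07840783]), np.float64(-10.600734534595016), np.float64(0.061645269210943265))
socket (array([ 0.58884415, -0.07953873]), np.float64(-11.578981394979895), np.float64(0.02644110119751275))
socket (array([ 0.59337035, -0.07715041]), np.float64(168.86880517615592), np.float64(0.03631179705035137))
cap scene [218.3, 403.2] 768
cap top [263.5, 185.8] 1464
cap (array([0.5317652 , 0.16923179]), np.float64(22.17162658389712), np.float64(0.09878409057825038))
cap (array([0.52925504, 0.1678998 ]), np.float64(8.805531525575665), np.float64(0.10291762827424511))
cap (array([0.53231604, 0.16968596]), np.float64(23.14614723766848), np.float64(0.057571460712959044))
```

```bash
cat >> h.py <<'E'
from scipy.spatial.transform import Rotation as Ro
def Rdown(ang): # tool x at world angle ang (deg), tool y down
    a=np.radians(ang); x=np.array([np.cos(a),np.sin(a),0]); y=np.array([0,0,-1.]); return np.c_[x,y,np.cross(x,y)]
def plan(pos,ang,jaw,n=None,dec=4):
    s=env.observe(); p=np.array(s["position"]); R=np.array(s["tool_rot"]).reshape(3,3); Rt=Rdown(ang); pos=np.array(pos)
    w=Ro.from_matrix(R.T@Rt).as_rotvec(degrees=True); d=np.linalg.norm(pos-p)
    if n is None: n=int(np.ceil(max(d/.058,np.linalg.norm(w)/10.2)))
    out=[];
    for i in range(n):
        sh=np.round(R.T@(pos-p)/(n-i),dec); tr=np.round(Ro.from_matrix(R.T@Rt).as_rotvec(degrees=True)/(n-i),1)
        p=p+R@sh; R=R@Ro.from_rotvec(tr,degrees=True).as_matrix(); out.append([(sh+0).tolist(),(tr+0).tolist(),jaw])
    print("n",n,"end",np.round(p,4),"t",s["time_s"]); print(str(out).replace(" ",""))
def st():
    s=env.observe(); R=np.array(s["tool_rot"]).reshape(3,3)
    print("t",round(s["time_s"],3),"pos",np.round(s["position"],4),"ang",round(np.degrees(np.arctan2(R[1,0],R[0,0])),2),"ydown",np.round(R[:,1],3),"F",np.round(s["ft_force"],1),"M",np.round(s["wrist_torque"],2),"w",round(s["grip_width"],4),"q",np.round(s["q"],1))
E
python3 - <<'E'
from h import *
p=shot("wrist","w0"); print(np.round(p["tool_from_camera"],3),p["vfov"])
plan([.485,-.28,.17],-52.6,.05)
E
```

```text
[[ 1.    -0.001 -0.    -0.   ]
 [ 0.    -0.277  0.961 -0.143]
 [-0.001 -0.961 -0.277  0.071]
 [ 0.     0.     0.     1.   ]] 69.18255924855777
n 6 end [ 0.485 -0.28   0.17 ] t 1.45
[[[-0.015,0.0102,0.0533],[0.0,-2.0,0.0],0.05],[[-0.0132,0.0102,0.0538],[0.0,-2.0,0.0],0.05],[[-0.0113,0.0102,0.0542],[0.0,-2.1,0.0],0.05],[[-0.0093,0.0102,0.0546],[0.0,-2.0,0.0],0.05],[[-0.0073,0.0103,0.0548],[0.0,-2.1,0.0],0.05],[[-0.0054,0.0102,0.0551],[0.0,-2.0,0.0],0.05]]
```

View pics/w0.png

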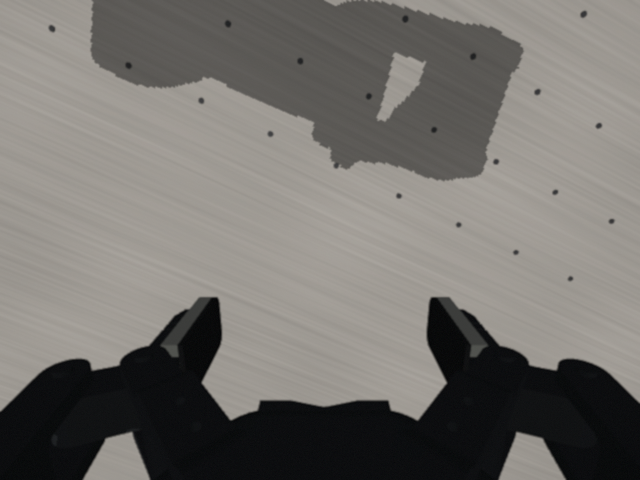

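Call:
carry_out --plan '[[[-0.015,0.01,0.053],[0,-2,0],0.05],[[-0.013,0.01,0.054],[0,-2,0],0.05],[[-0.011,0.01,0.054],[0,-2.1,0],0.05],[[-0.009,0.01,0.055],[0,-2,0],0.05],[[-0.007,0.01,0.055],[0,-2.1,0],0.05],[[-0.005,0.01,0.055],[0,-2,0],0.05],[[0,0,0],[0,0,0],0.05]]'

```text
time_s: 2.33
position: [0.4878, -0.2783, 0.1705]
tool_rot: [[0.611, -0.001, 0.791], [-0.791, 0.001, 0.611], [-0.001, -1.0, 0.0]]
ft_force: [-0.8, 0.0, -0.6]
grip_width: 0.0501
```

Run:
```python
from h import *
st(); p=shot("wrist","w1")
print(proj(p,[.492,-.284,.054])[::-1])
for o in env.outline_of("plug",p):
    print(o["conf"],o["pixel"],o["mask"].sum())
    if np.hypot(*(np.array(o["pixel"])-proj(p,[.492,-.284,.04])[::-1]))<80: print(fit([(p,o["mask"].astype(float))],MOD["plug"],[.492,-.284,0]))
q=shot("top","top1")
st()
```

```text
t 2.325 pos [ 0.4878 -0.2783  0.1705] ang -52.31 ydown [-0.001  0.001 -1.   ] F [-0.8  0.  -0.6] M [-0.03  0.06 -0.01] w 0.0501 q [-41.8  25.9  78.2   0.   76.   10.5]
[235.66930296 333.8697286 ]
0.85 [233.8, 334.1] 2040
(array([ 0.49062211, -0.28215451]), np.float64(38.92996464447567), np.float64(0.04009867886677976))
0.74 [136.0, 267.0] 2375
0.59 [332.9, 321.7] 1919
t 2.475 pos [ 0.4857 -0.2816  0.1715] ang -52.63 ydown [-0. -0. -1.] F [-0.  -0.8  0.4] M [ 0.04 -0.    0.04] w 0.0499 q [-42.2  25.8  78.2  -0.   76.   10.5]
```

View pics/w1.png

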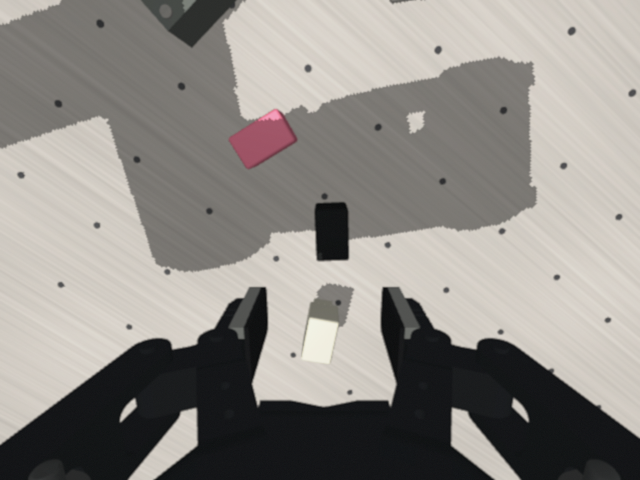

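```bash
python3 - <<'E'
from h import *
for i in range(3):
    st(); p=shot("wrist",f"w2{i}")
    o=min(env.outline_of("plug",p),key=lambda o:np.hypot(*(np.array(o["pixel"])-[234,334])))
    print(o["pixel"],fit([(p,o["mask"].astype(float))],MOD["plug"],[.492,-.284,np.radians(38)],yaws=1))
st()
E
python3 -c "
import cv2
a=cv2.imread('pics/w22.png');cv2.imwrite('pics/w22c.png',cv2.resize(a[190:280,270:400],None,fx=5,fy=5))"
```

```text
t 2.475 pos [ 0.4857 -0.2816  0.1715] ang -52.63 ydown [-0. -0. -1.] F [-0.  -0.8  0.4] M [ 0.04 -0.    0.04] w 0.0499 q [-42.2  25.8  78.2  -0.   76.   10.5]
[228.3, 331.0] (array([ 0.49089529, -0.28241062]), np.float64(39.60959492162972), np.float64(0.045800242163533844))
t 2.575 pos [ 0.4853 -0.2821  0.1716] ang -52.7 ydown [ 0. -0. -1.] F [ 0.2 -0.4 -0.1] M [-0.07 -0.01  0.01] w 0.0497 q [-42.2  25.7  78.2  -0.   76.   10.5]
[225.1, 330.8] (array([ 0.49037871, -0.2824214 ]), np.float64(38.010260662941114), np.float64(0.06804390862596954))
t 2.675 pos [ 0.4854 -0.282   0.1716] ang -52.7 ydown [ 0. -0. -1.] F [ 0.   0.8 -0.1] M [-0.01  0.02  0.05] w 0.0501 q [-42.2  25.7  78.2  -0.   76.   10.5]
[228.5, 332.0] (array([ 0.49073046, -0.28258193]), np.float64(40.555384194887615), np.float64(0.05010657675464092))
t 2.775 pos [ 0.4855 -0.2817  0.1715] ang -52.68 ydown [ 0. -0. -1.] F [ 0.1 -0.1 -0.1] M [-0.01  0.03 -0.01] w 0.0503 q [-42.2  25.8  78.2  -0.   76.   10.5]
```

View pics/w22c.png

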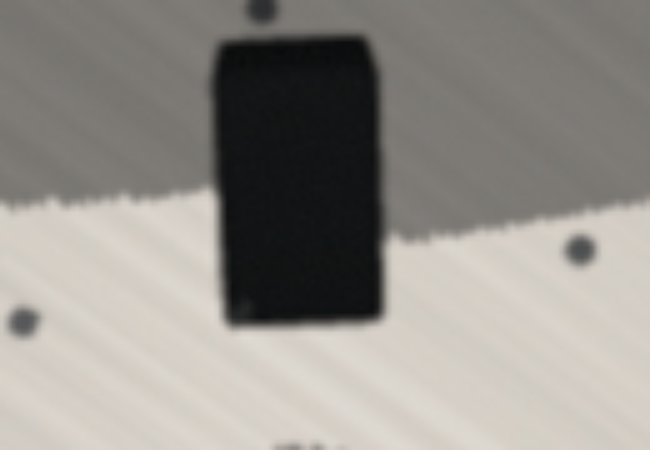

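Run:
```python
from h import *
p=shot("wrist"); g=p["image"].max(2); m=np.zeros((480,640)); m[190:268,290:370]=(g[190:268,290:370]<60)
n,l,s,c=cv2.connectedComponentsWithStats(m.astype(np.uint8)); k=1+s[1:,4].argmax(); m=(l==k)*1.; print(m.sum())
x=fit([(p,m)],MOD["plug"],[.4907,-.2825,np.radians(39.5)],yaws=1); print(x)
(a,b),w,_=x
plan([a,b,.075],w-90,.05); plan([a,b,.028],w-90,.05)
```

```text
1778.0
(array([ 0.49139045, -0.282207  ]), np.float64(39.12421712566296), np.float64(0.11545394952474597))
n 2 end [ 0.4914 -0.2822  0.075 ] t 2.825
[[[0.002,0.0482,0.0021],[0.0,-0.9,0.0],0.05],[[0.002,0.0483,0.002],[0.0,-0.9,0.0],0.05]]
n 3 end [ 0.4914 -0.2822  0.028 ] t 2.825
[[[0.0013,0.0478,0.0014],[0.0,-0.6,0.0],0.05],[[0.0013,0.0478,0.0014],[0.0,-0.6,0.0],0.05],[[0.0014,0.0479,0.0013],[0.0,-0.6,0.0],0.05]]
```

Call:
carry_out --plan '[[[0.002,0.05,0.002],[0,-1,0],0.05],[[0.002,0.05,0.002],[0,-0.8,0],0.05],[[0,0.03,0],[0,0,0],0.05],[[0,0.0135,0],[0,0,0],0.05],[[0,0,0],[0,0,0],0.05],[[0,0,0],[0,0,0],0.015],[[0,0,0],[0,0,0],0.015],[[0,0,0],[0,0,0],0.015]]' --force 60

```text
time_s: 3.82
position: [0.4923, -0.2823, 0.0294]
tool_rot: [[0.632, 0.002, 0.775], [-0.775, -0.002, 0.632], [0.003, -1.0, 0.0]]
ft_force: [-0.9, -1.3, 6.9]
grip_width: 0.0248
```

```bash
python3 - <<'E'
from h import *
st(); p=shot("wrist","w3"); shot("scene","scene3")
E
python3 -c "
import cv2
a=cv2.imread('pics/scene3.png');cv2.imwrite('pics/scene3c.png',cv2.resize(a[130:280,120:320],None,fx=4,fy=4))"
```

```text
t 3.825 pos [ 0.4923 -0.2823  0.0294] ang -50.8 ydown [ 0.002 -0.002 -1.   ] F [-0.9 -1.3  6.9] M [0.07 0.1  0.  ] w 0.0248 q [-41.8  36.1  86.9  -0.   56.8   9. ]
```

View pics/w3.png

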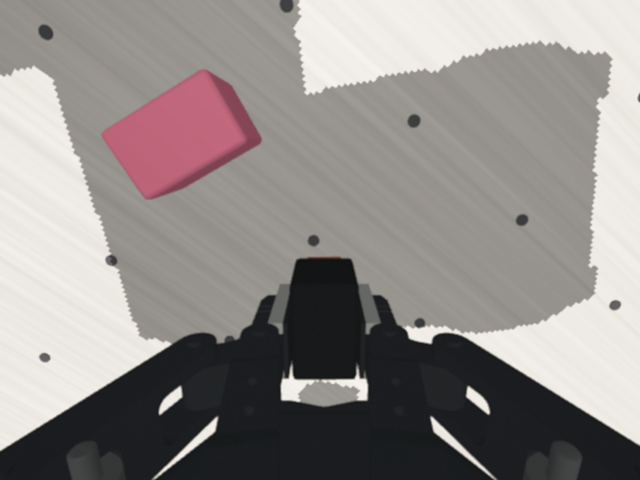

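View pics/scene3c.png

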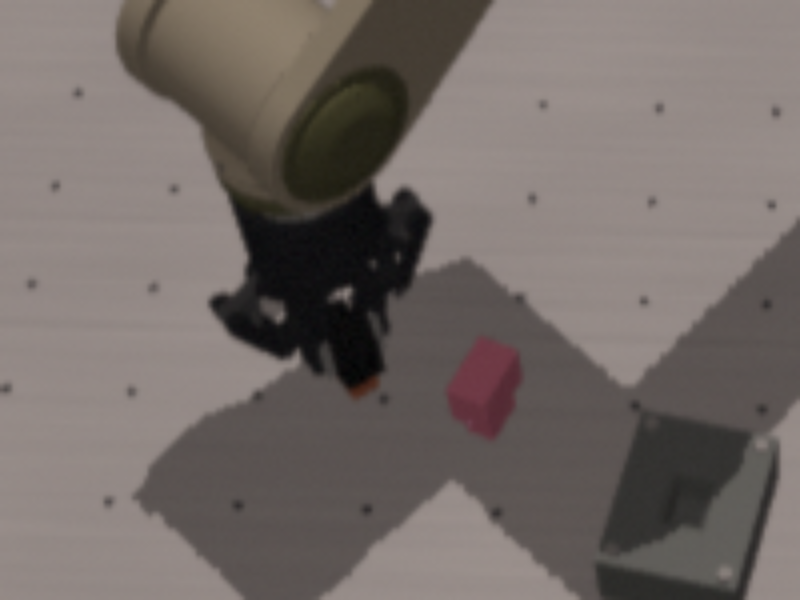

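Run:
```python
from h import *
plan([.523,-.064,.14],-101,.015)
```

```text
n 5 end [ 0.523 -0.064  0.14 ] t 3.925
[[[-0.0299,-0.0222,0.0324],[0.0,10.0,0.0],0.015],[[-0.0351,-0.0222,0.0267],[0.0,10.1,0.0],0.015],[[-0.0392,-0.0222,0.0201],[0.0,10.0,0.0],0.015],[[-0.0421,-0.0222,0.013],[-0.1,10.1,0.1],0.015],[[-0.0437,-0.0222,0.0055],[0.0,10.0,0.0],0.015]]
```

Call:
carry_out --plan '[[[0,-0.05,0],[0,0,0],0.015],[[-0.03,-0.0525,0.032],[0,10,0],0.015],[[-0.035,-0.008,0.027],[0,10,0],0.015],[[-0.039,0,0.02],[0,10,0],0.015],[[-0.042,0,0.013],[0,10.1,0],0.015],[[-0.0435,0,0.0055],[0,10.1,0],0.015],[[0,0,0],[0,0,0],0.015],[[0,0,0],[0,0,0],0.015]]'

```text
time_s: 4.92
position: [0.5218, -0.0683, 0.1341]
tool_rot: [[-0.189, 0.001, 0.982], [-0.982, -0.001, -0.189], [0.0, -1.0, 0.001]]
ft_force: [0.7, -0.3, -1.3]
grip_width: 0.0251
```

Run:
```python
from h import *
st(); env.get_image("top"); st(); p=shot("wrist","w4"); st()
for o in env.outline_of("socket",p):
    print(o["conf"],o["pixel"],o["mask"].sum(),fit([(p,o["mask"].astype(float))],MOD["socket"],[.592,-.078,np.radians(-11)],yaws=1))
for o in env.outline_of("plug",p): print(o["conf"],o["pixel"],o["mask"].sum())
```

```text
t 4.925 pos [ 0.5218 -0.0683  0.1341] ang -100.9 ydown [ 0.001 -0.001 -1.   ] F [ 0.7 -0.3 -1.3] M [ 0.04  0.03 -0.03] w 0.0251 q [-20.4  24.8  87.   -0.   68.1  80.6]
t 4.975 pos [ 0.5218 -0.0687  0.134 ] ang -100.96 ydown [ 0. -0. -1.] F [ 0.3 -0.7 -0.7] M [-0.02  0.01 -0.01] w 0.0249 q [-20.4  24.8  87.   -0.   68.1  80.6]
t 5.025 pos [ 0.5218 -0.0689  0.1339] ang -101.01 ydown [ 0. -0. -1.] F [ 0.7 -0.3 -2.2] M [ 0.02  0.03 -0.03] w 0.0244 q [-20.4  24.8  87.   -0.   68.1  80.6]
0.87 [133.6, 316.2] 20406 (array([ 0.59161928, -0.07636954]), np.float64(-11.615003177692477), np.float64(0.010714044993238692))
0.54 [395.9, 284.3] 112 (array([ 0.592, -0.078]), np.float64(-11.0), np.float64(1.0))
0.76 [213.0, 509.3] 4095
0.68 [320.1, 324.1] 7823
0.52 [294.4, 635.6] 90
```

View pics/w4.png

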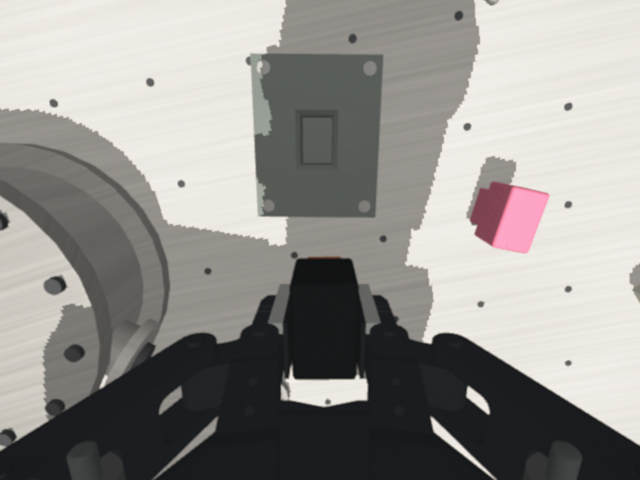

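```bash
cat >> h.py <<'E'
def held(p,dx,dz,dy,dyaw=0):
    "plug corners in tool frame -> pixels; dx,dz offsets of plug axis in tool, dy=height of TCP above plug origin"
    T=np.linalg.inv(np.array(p["tool_from_camera"])); out={}
    c,s=np.cos(np.radians(dyaw)),np.sin(np.radians(dyaw))
    for nm,(w,d,h) in {"top":(.013,.021,.054),"gbot":(.013,.021,.022),"foot":(.009,.014,0)}.items():
        L=[]
        for sx in(-1,1):
            for sz in(-1,1):
                X=[dx+c*sx*w-s*sz*d,dy-h,dz+s*sx*w+c*sz*d,1]; q=K(p)@(T@X)[:3]; L.append(np.round(q[:2]/q[2],1).tolist())
        out[nm]=L
    return out
E
python3 - <<'E'
from h import *
p=shot("wrist")
for k,v in held(p,0,0,.0294).items(): print(k,v)
# socket hole projection with fit
c,s=np.cos(np.radians(-11.6)),np.sin(np.radians(-11.6)); R=np.array([[c,-s],[s,c]])
for w,d in((.031,.021),(.037,.027),(.1,.08)):
    print([np.round(proj(p,[*(R@[a*w/2,b*d/2]+[.5916,-.0764]),.045]),1).tolist() for a in(-1,1) for b in(-1,1)])
a=p["image"][:,:,::-1]; cv2.imwrite("pics/w5c.png",cv2.resize(a[240:390,260:390],None,fx=4,fy=4)); cv2.imwrite("pics/w5d.png",cv2.resize(a[40:230,240:400],None,fx=3,fy=3))
E
```

```text
top [[293.1, 378.5], [290.2, 280.6], [358.4, 378.5], [361.5, 280.5]]
gbot [[298.7, 335.2], [296.8, 253.2], [352.1, 335.2], [354.1, 253.1]]
foot [[308.6, 301.9], [307.9, 252.7], [341.9, 301.9], [342.6, 252.7]]
[[331.5, 165.3], [299.3, 165.0], [332.2, 114.8], [298.7, 114.5]]
[[336.0, 170.0], [294.7, 169.7], [337.1, 109.8], [293.9, 109.4]]
[[374.2, 217.6], [256.3, 216.5], [382.3, 54.3], [248.8, 53.0]]
```

View pics/w5c.png

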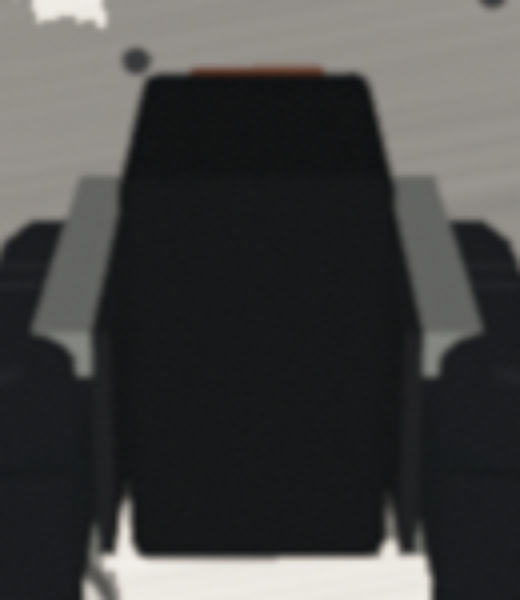

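View pics/w5d.png

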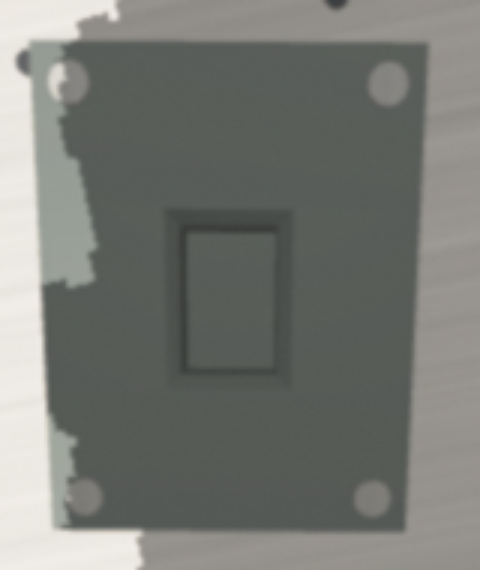

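Run:
```python
from h import *
st();plan([.5937,-.0779,.085],-101.6,.015)
```

```text
t 5.175 pos [ 0.5217 -0.0688  0.1338] ang -101.05 ydown [ 0. -0. -1.] F [ 0.7 -0.3 -2.2] M [ 0.01 -0.01  0.04] w 0.0248 q [-20.4  24.9  87.   -0.   68.1  80.6]
n 2 end [ 0.5937 -0.078   0.085 ] t 5.175
[[[-0.0024,0.0244,0.0362],[0.0,0.3,0.0],0.015],[[-0.0026,0.0244,0.0362],[0.0,0.3,0.0],0.015]]
```

Call:
carry_out --plan '[[[-0.0012,0.006,0.024],[0,0.3,0],0.015],[[-0.0012,0.012,0.024],[0,0.3,0],0.015],[[-0.0026,0.016,0.0244],[0,0,0],0.015],[[0,0.0148,0],[0,0,0],0.015],[[0,0,0],[0,0,0],0.015],[[0,0,0],[0,0,0],0.015]]'

```text
time_s: 5.92
position: [0.5934, -0.0774, 0.0856]
tool_rot: [[-0.201, 0.0, 0.98], [-0.98, -0.0, -0.201], [0.0, -1.0, 0.0]]
ft_force: [0.4, -0.0, -0.3]
grip_width: 0.0245
```

Run:
```python
from h import *
st(); p=shot("wrist","w6"); q=shot("scene","s6"); st(); plan([.5937,-.0779,.085],-101.6,.015,1)
a=p["image"][:,:,::-1]; cv2.imwrite("pics/w6c.png",cv2.resize(a[200:400,220:430],None,fx=3,fy=3))
a=q["image"][:,:,::-1]; cv2.imwrite("pics/s6c.png",cv2.resize(a[190:310,230:360],None,fx=5,fy=5))
```

```text
t 5.925 pos [ 0.5934 -0.0774  0.0856] ang -101.61 ydown [ 0. -0. -1.] F [ 0.4 -0.  -0.3] M [0.03 0.01 0.04] w 0.0245 q [-18.8  34.3  78.4  -0.   67.2  82.9]
t 6.025 pos [ 0.5937 -0.0774  0.0859] ang -101.6 ydown [ 0.001 -0.    -1.   ] F [ 0.2  0.3 -1.9] M [-0.03  0.03 -0.  ] w 0.0249 q [-18.7  34.3  78.4  -0.   67.2  82.9]
n 1 end [ 0.5937 -0.0779  0.085 ] t 6.025
[[[0.0005,0.0009,0.0001],[-0.1,0.0,0.0],0.015]]
```

View pics/w6c.png

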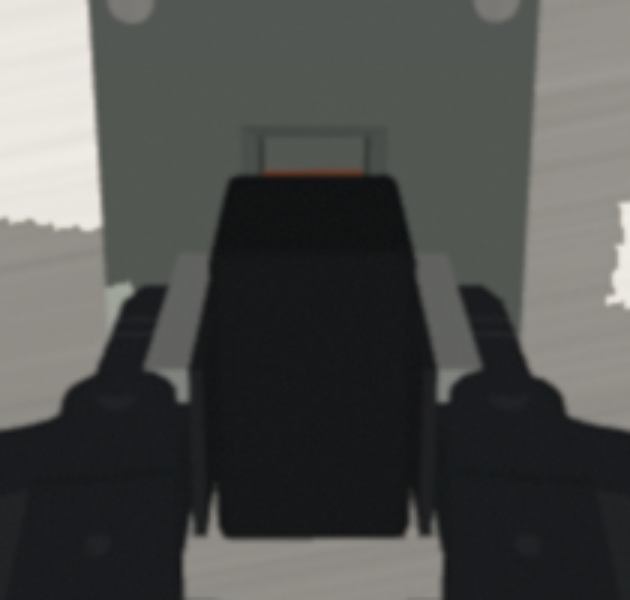

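View pics/s6c.png

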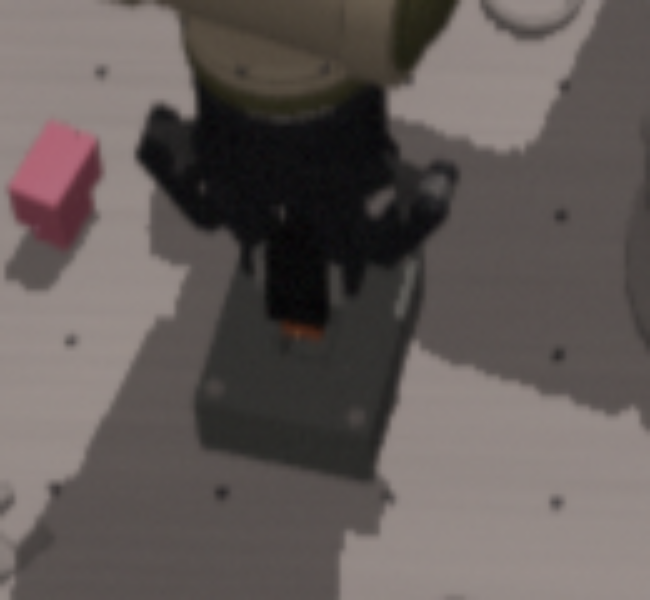

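Run:
```python
from h import *
p=shot("wrist");s=env.observe();Rt=np.array(s["tool_rot"]).reshape(3,3)
for r,c in((242.3,220+314.5/3),(200+138/3,220+314/3)):
    X=onz(p,r,c,.045); print(Rt.T@(X-np.array(s["position"])))
for dz in(0,-.001,-.002,-.003): print(dz,held(p,0,dz,.0294)["foot"],held(p,0,dz,.0294)["gbot"][1], held(p,0,dz,.0294)["top"][:2])
```

```text
[-0.00015249  0.04083741  0.01621693]
[-0.00024446  0.04083496  0.01409225]
0 [[308.6, 301.9], [307.9, 252.7], [341.9, 301.8], [342.6, 252.7]] [296.8, 253.1] [[293.1, 378.5], [290.2, 280.6]]
-0.001 [[308.7, 303.5], [308.0, 254.5], [341.8, 303.5], [342.6, 254.5]] [296.8, 255.2] [[293.2, 380.7], [290.3, 283.1]]
-0.002 [[308.7, 305.2], [308.0, 256.4], [341.8, 305.2], [342.5, 256.3]] [296.9, 257.3] [[293.2, 382.8], [290.4, 285.6]]
-0.003 [[308.7, 306.9], [308.0, 258.2], [341.8, 306.9], [342.5, 258.2]] [296.9, 259.4] [[293.3, 384.9], [290.4, 288.1]]
```

Call:
carry_out --plan '[[[0.0003,0.006,0],[0,0,0],0.015],[[0,0.005,0],[0,0,0],0.015],[[0,0.005,0],[0,0,0],0.015],[[0,0.004,0],[0,0,0],0.015],[[0,0,0],[0,0,0],0.015]]'

```text
time_s: 6.7
position: [0.5935, -0.0775, 0.0646]
tool_rot: [[-0.201, -0.001, 0.98], [-0.98, 0.0, -0.201], [-0.0, -1.0, -0.001]]
ft_force: [-0.1, 0.1, -2.0]
grip_width: 0.025
```

Run:
```python
from h import *
st()
```

```text
t 6.7 pos [ 0.5935 -0.0775  0.0646] ang -101.6 ydown [-0.001  0.    -1.   ] F [-0.1  0.1 -2. ] M [-0.04 -0.04  0.05] w 0.025 q [-18.8  35.8  79.6  -0.   64.7  82.8]
```

Call:
carry_out --plan '[[[0,0.005,0],[0,0,0],0.015],[[0,0.004,0],[0,0,0],0.015],[[0,0.003,0],[0,0,0],0.015],[[0,0.001,0],[0,0,0],0.015],[[0,0,0],[0,0,0],0.015]]'

```text
time_s: 7.32
position: [0.5936, -0.0776, 0.0524]
tool_rot: [[-0.201, 0.0, 0.98], [-0.98, -0.0, -0.201], [0.0, -1.0, 0.0]]
ft_force: [-2.5, -0.3, 4.8]
grip_width: 0.0248
```

Run:
```python
from h import *
st()
```

```text
t 7.325 pos [ 0.5936 -0.0776  0.0524] ang -101.6 ydown [ 0. -0. -1.] F [-2.5 -0.3  4.8] M [ 0.07  0.42 -0.  ] w 0.0248 q [-18.8  36.7  80.3  -0.   63.   82.8]
```

Call:
carry_out --plan '[[[0,0.001,0],[0,0,0],0.015],[[0,0.001,0],[0,0,0],0.015],[[0,0,0],[0,0,0],0.015]]'

```text
time_s: 7.7
position: [0.5937, -0.0776, 0.0523]
tool_rot: [[-0.201, 0.001, 0.98], [-0.98, -0.001, -0.201], [0.0, -1.0, 0.001]]
ft_force: [-8.4, 0.8, 19.4]
grip_width: 0.0248
```

Run:
```python
from h import *
st()
```

```text
t 7.7 pos [ 0.5937 -0.0776  0.0523] ang -101.59 ydown [ 0.001 -0.001 -1.   ] F [-8.4  0.8 19.4] M [0.29 1.44 0.01] w 0.0248 q [-18.8  36.7  80.3  -0.   62.9  82.8]
```

Call:
carry_out --plan '[[[0,0.001,-0.0008],[0,0,0],0.015],[[0,0.0005,0],[0,0,0],0.015],[[0,0,0],[0,0,0],0.015],[[0,0,0],[0,0,0],0.045],[[0,0,0],[0,0,0],0.045],[[0,0,0],[0,0,0],0.045]]'

```text
time_s: 8.45
position: [0.5929, -0.0774, 0.0481]
tool_rot: [[-0.201, -0.001, 0.98], [-0.98, 0.0, -0.201], [-0.0, -1.0, -0.001]]
ft_force: [-0.9, 0.1, 0.5]
grip_width: 0.0449
```

Run:
```python
from h import *
st(); p=shot("wrist","w7"); q=shot("scene","s7")
a=p["image"][:,:,::-1]; cv2.imwrite("pics/w7c.png",cv2.resize(a[200:400,220:430],None,fx=3,fy=3))
a=q["image"][:,:,::-1]; cv2.imwrite("pics/s7c.png",cv2.resize(a[190:310,230:360],None,fx=5,fy=5))
```

```text
t 8.45 pos [ 0.5929 -0.0774  0.0481] ang -101.6 ydown [-0.001  0.    -1.   ] F [-0.9  0.1  0.5] M [-0.02 -0.05 -0.05] w 0.0449 q [-18.8  37.   80.6   0.   62.5  82.8]
```

View pics/w7c.png

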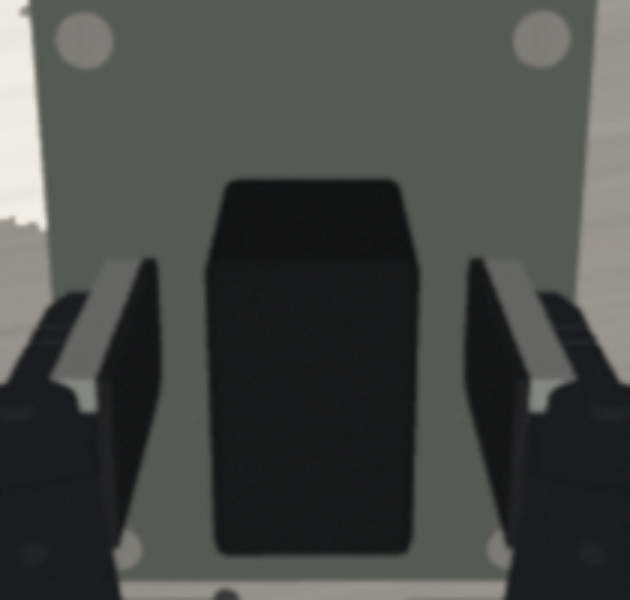

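View pics/s7c.png

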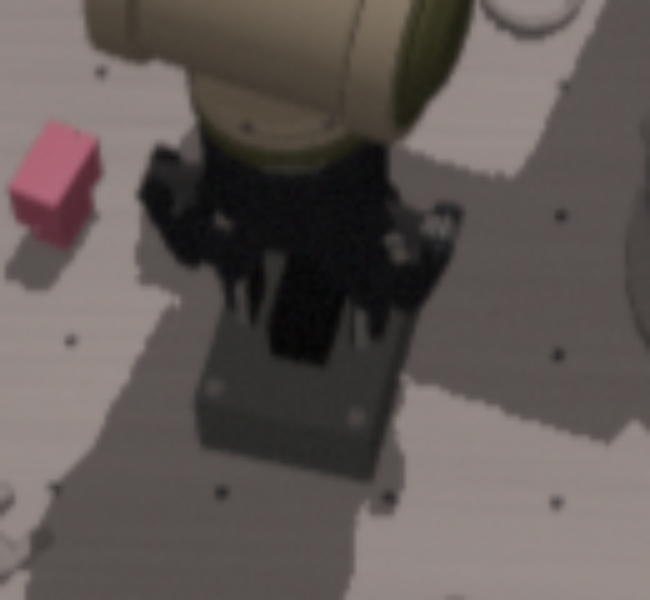

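Run:
```python
from h import *
plan([.575,-.0737,.17],-101.6,.06)
```

```text
n 3 end [ 0.575  -0.0737  0.17  ] t 8.55
[[[0.0,-0.0406,-0.0061],[0.0,0.0,0.0],0.06],[[0.0,-0.0406,-0.0061],[0.0,0.0,0.0],0.06],[[0.0,-0.0407,-0.0061],[0.0,0.0,0.0],0.06]]
```

Call:
carry_out --plan '[[[0,-0.04,0],[0,0,0],0.06],[[0,-0.04,-0.02],[0,0,0],0.06],[[0,-0.042,-0.03],[0,0,0],0.06],[[0,0,0],[0,0,0],0.06],[[0,0,0],[0,0,0],0.06]]'

```text
time_s: 9.18
position: [0.544, -0.0674, 0.1698]
tool_rot: [[-0.201, -0.001, 0.98], [-0.98, 0.0, -0.201], [-0.0, -1.0, -0.001]]
ft_force: [-0.2, 0.5, 1.1]
grip_width: 0.06
```

Run:
```python
from h import *
env.get_image("top")
st(); p=shot("wrist","w8"); q=shot("scene","s8")
for n,v in (("wrist",p),("scene",q)):
    os=env.outline_of("plug",v); t=proj(v,[.592,-.077,.075])[::-1]
    o=min(os,key=lambda o:np.hypot(*(np.array(o["pixel"])-t))); print(n,o["conf"],o["pixel"],t)
    for z in (.023,.026,.029,.035): print(z,fit([(v,o["mask"].astype(float))],MOD["plug"][1:],[.592,-.077,np.radians(-11.6)],z,yaws=1))
a=p["image"][:,:,::-1]; cv2.imwrite("pics/w8c.png",cv2.resize(a[100:340,200:440],None,fx=2.5,fy=2.5))
a=q["image"][:,:,::-1]; cv2.imwrite("pics/s8c.png",cv2.resize(a[190:310,230:360],None,fx=5,fy=5))
```

```text
t 9.225 pos [ 0.544  -0.0674  0.1693] ang -101.61 ydown [-0.002  0.001 -1.   ] F [-0.7 -0.   1.3] M [-0.01 -0.02 -0.01] w 0.0598 q [-19.4  24.7  80.5   0.   74.9  82.2]
wrist 0.92 [171.2, 322.4] [172.76265682 324.54796332]
0.023 (array([ 0.59255128, -0.07639282]), np.float64(-11.441154565268288), np.float64(0.05971510890932419))
0.026 (array([ 0.59291664, -0.07639645]), np.float64(-12.579977367289482), np.float64(0.08237971027218172))
0.029 (array([ 0.59268895, -0.07670742]), np.float64(-11.61946831470861), np.float64(0.10528693079917273))
0.035 (array([ 0.59322773, -0.07676178]), np.float64(-11.92419569343214), np.float64(0.15214015946286197))
scene 0.61 [252.3, 292.4] [248.08936139 292.09843394]
0.023 (array([ 0.59044163, -0.07947424]), np.float64(-3.971886545455235), np.float64(0.1951843224630342))
0.026 (array([ 0.59340502, -0.07848601]), np.float64(-2.802283774123847), np.float64(0.20152416403626794))
0.029 (array([ 0.59330353, -0.07857053]), np.float64(-1.9845780281791279), np.float64(0.20493603986994557))
0.035 (array([ 0.59669762, -0.07840044]), np.float64(-2.5126220259592666), np.float64(0.20680261908332076))
```

View pics/w8c.png

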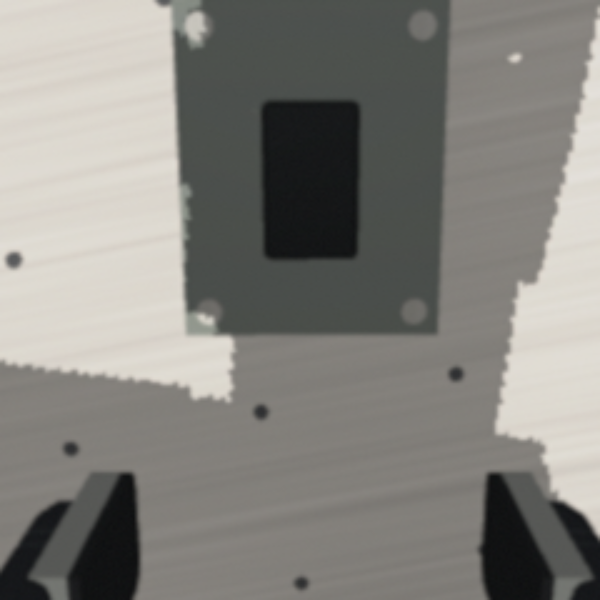

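View pics/s8c.png

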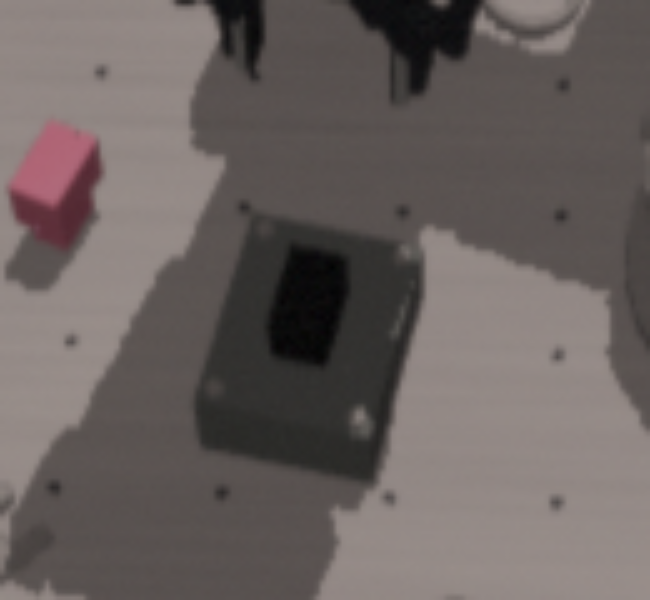

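Call:
carry_out --plan '[[[0,0.01,0.025],[0,0,0],0],[[0,0.04,0.024],[0,0,0],0],[[0,0.035,0],[0,0,0],0],[[0,0,0],[0,0,0],0],[[0,0.004,0],[0,0,0],0],[[0,0.003,0],[0,0,0],0],[[0,0.002,0],[0,0,0],0],[[0,0,0],[0,0,0],0]]'

```text
time_s: 10.42
position: [0.5922, -0.0773, 0.0771]
tool_rot: [[-0.201, 0.001, 0.98], [-0.98, -0.0, -0.201], [0.0, -1.0, 0.001]]
ft_force: [-0.0, 0.0, 1.8]
grip_width: -0.0002
```

Run:
```python
from h import *
st()
```

```text
t 10.425 pos [ 0.5922 -0.0773  0.0771] ang -101.6 ydown [ 0.001 -0.    -1.   ] F [-0.   0.   1.8] M [ 0.04 -0.04 -0.01] w -0.0002 q [-18.8  34.8  79.2   0.   66.   82.8]
```

Contact just at 77 mm; press a little, then rise and head to the chamber.

Call:
carry_out --plan '[[[0,0.001,0],[0,0,0],0],[[0,0.001,0],[0,0,0],0],[[0,0,0],[0,0,0],0]]'

```text
time_s: 10.8
position: [0.5923, -0.0773, 0.077]
tool_rot: [[-0.201, 0.002, 0.98], [-0.98, -0.001, -0.201], [0.0, -1.0, 0.002]]
ft_force: [-5.7, 0.7, 18.3]
grip_width: -0.0
```

Run:
```python
from h import *
st(); plan([.46,.146,.24],17.5,.085)
```

```text
t 10.8 pos [ 0.5923 -0.0773  0.077 ] ang -101.59 ydown [ 0.002 -0.001 -1.   ] F [-5.7  0.7 18.3] M [0.19 1.03 0.  ] w -0.0 q [-18.8  34.8  79.2  -0.   65.9  82.8]
n 12 end [0.46  0.146 0.24 ] t 10.8
[[[-0.016,-0.0136,-0.0145],[0.0,-9.9,0.0],0.085],[[-0.0183,-0.0136,-0.0115],[0.0,-9.9,0.0],0.085],[[-0.02,-0.0136,-0.0082],[0.0,-9.9,0.0],0.085],[[-0.0211,-0.0136,-0.0047],[0.0,-9.9,0.0],0.085],[[-0.0216,-0.0136,-0.001],[0.0,-9.9,0.0],0.085],[[-0.0214,-0.0136,0.0027],[0.0,-9.9,0.0],0.085],[[-0.0206,-0.0137,0.0064],[0.0,-9.9,0.0],0.085],[[-0.0192,-0.0136,0.0098],[0.0,-10.0,0.0],0.085],[[-0.0172,-0.0137,0.013],[0.0,-9.9,0.0],0.085],[[-0.0147,-0.0136,0.0158],[0.0,-10.0,0.0],0.085],[[-0.0118,-0.0137,0.0182],[0.0,-9.9,0.1],0.085],[[-0.0084,-0.0136,0.0199],[0.1,-10.0,0.0],0.085]]
```

Call:
carry_out --plan '[[[0,-0.055,0],[0,-10,0],0],[[0,-0.055,0],[0,-10,0],0.085],[[0,-0.053,0],[0,-10,0],0.085],[[0,0,0],[0,-10,0],0.085],[[0,0,0],[0,-10,0],0.085],[[0,0,0],[0,-10,0],0.085],[[0,0,0],[0,-10,0],0.085],[[0,0,0],[0,-10,0],0.085]]'

```text
time_s: 11.8
position: [0.5918, -0.0772, 0.2376]
tool_rot: [[0.932, -0.0, 0.363], [-0.363, -0.0, 0.932], [-0.0, -1.0, -0.0]]
ft_force: [-0.2, 0.1, -0.3]
grip_width: 0.085
```

Run:
```python
from h import *
st(); plan([.55,.1,.24],17.5,.085)
```

```text
t 11.8 pos [ 0.5918 -0.0772  0.2376] ang -21.27 ydown [-0. -0. -1.] F [-0.2  0.1 -0.3] M [-0.02  0.03 -0.04] w 0.085 q [-18.8  26.4  65.8  -0.   87.8   2.5]
n 4 end [0.55 0.1  0.24] t 11.8
[[[-0.0258,-0.0006,0.0375],[0.0,-9.7,0.0],0.085],[[-0.0191,-0.0006,0.0413],[0.0,-9.7,0.0],0.085],[[-0.0119,-0.0006,0.0439],[0.0,-9.7,0.0],0.085],[[-0.0044,-0.0006,0.0453],[0.0,-9.7,0.0],0.085]]
```

Call:
carry_out --plan '[[[-0.026,0,0.0375],[0,-9.7,0],0.085],[[-0.019,0,0.041],[0,-9.7,0],0.085],[[-0.012,0,0.044],[0,-9.7,0],0.085],[[-0.0045,0,0.045],[0,-9.7,0],0.085],[[0,0,0],[0,0,0],0.085],[[0,0,0],[0,0,0],0.085]]'

```text
time_s: 12.55
position: [0.551, 0.0993, 0.2376]
tool_rot: [[0.956, 0.0, -0.294], [0.294, -0.0, 0.956], [0.0, -1.0, -0.0]]
ft_force: [0.8, -0.0, 0.2]
grip_width: 0.0852
```

Run:
```python
from h import *
env.get_image("scene"); st(); p=shot("wrist","w9")
for o in env.outline_of("cap",p):
    print(o["conf"],o["pixel"],o["mask"].sum()); 
    if o["conf"]>.6: cv2.imwrite("pics/m9.png",(o["mask"]*255).astype(np.uint8))
    if o["conf"]>.6: print(fit([(p,o["mask"].astype(float))],MOD["cap"],[.532,.169,0],.094,yaws=1))
```

```text
t 12.6 pos [0.5511 0.0989 0.2375] ang 17.08 ydown [ 0. -0. -1.] F [-0.  -0.6 -0.3] M [ 0.03 -0.01  0.  ] w 0.085 q [ -1.9  22.6  72.1  -0.   85.3 -19. ]
```

View pics/w9.png

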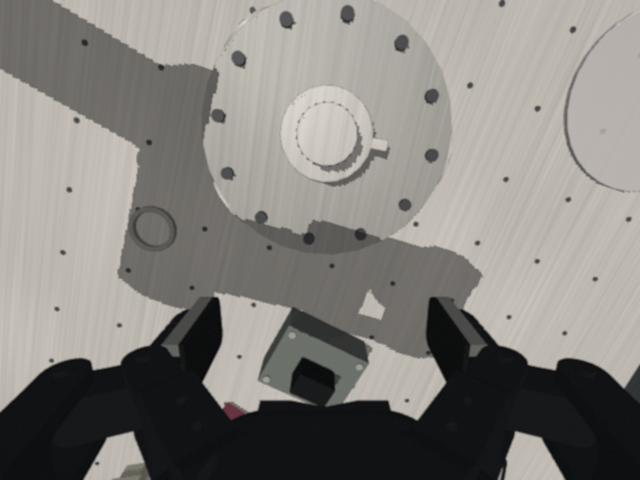

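Run:
```python
from h import *
p=shot("wrist")
X=onz(p,133.5,328.5,.144); print(X)
f=K(p)[0,0]; dist=(p["_R"].T@(X-p["_c"]))[2]; print("r px",f*.02/dist)
a=p["image"][:,:,::-1].copy(); a=cv2.resize(a[60:210,250:420],None,fx=4,fy=4)
def dr(c,r,z,col):
    for t in np.linspace(0,2*np.pi,60,endpoint=False):
        q=(proj(p,[c[0]+r*np.cos(t),c[1]+r*np.sin(t),z])-[250,60]+.5)*4; cv2.circle(a,(int(q[0]),int(q[1])),1,col,-1)
dr(X,.02,.144,(0,0,255)); dr(X,.034,.118,(255,0,0)); dr(X,.034,.094,(0,160,0))
cv2.imwrite("pics/w10.png",a)
for o in env.outline_of("knob",p): print(o["conf"],o["pixel"],o["mask"].sum())
for o in env.outline_of("chamber",p): print("ch",o["conf"],o["pixel"],o["mask"].sum(), fit([(p,o["mask"].astype(float))],[cyl(.1,0.07,.09)],[.532,.169,0],0,yaws=1))
# tab
print("tab",[np.round(proj(p,[X[0]+.0395*np.cos(np.radians(t)),X[1]+.0395*np.sin(np.radians(t)),.106]),1).tolist() for t in(-20,-10,0,10)])
```

```text
[0.53233365 0.17122571 0.144     ]
r px 30.85900857093672
0.82 [131.7, 328.2] 7330
0.62 [244.8, 145.7] 889
ch 0.8 [85.1, 313.3] 44025 (array([0.53044606, 0.17056831]), np.float64(3.6332917396511233), np.float64(0.15715978512844353))
tab [[368.6, 166.6], [373.7, 158.9], [377.4, 150.3], [379.6, 141.1]]
```

View pics/w10.png

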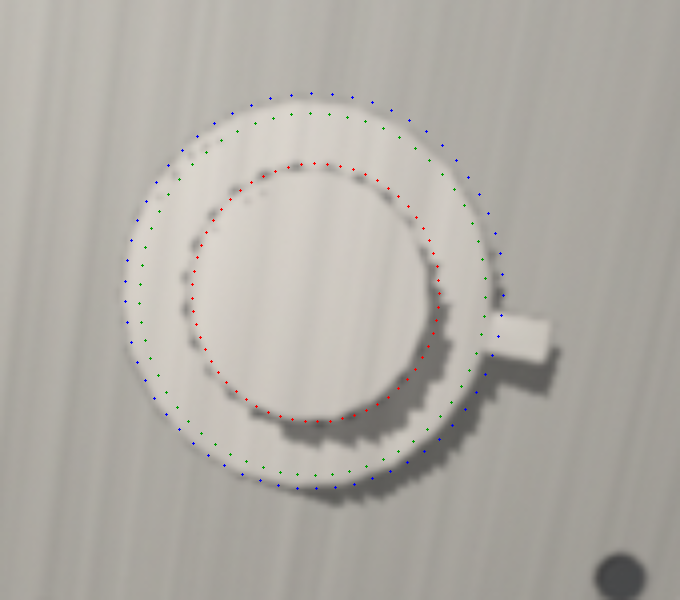

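Run:
```python
from h import *
st(); plan([.5315,.1705,.165],17.5,.085)
```

```text
t 12.85 pos [0.551  0.099  0.2374] ang 17.12 ydown [-0. -0. -1.] F [0.1 1.  0.5] M [ 0.02  0.06 -0.01] w 0.0847 q [ -1.9  22.6  72.1  -0.   85.3 -19. ]
n 2 end [0.5315 0.1705 0.165 ] t 12.85
[[[0.0012,0.0362,0.037],[0.0,-0.2,0.0],0.085],[[0.0013,0.0362,0.037],[0.0,-0.2,0.0],0.085]]
```

Call:
carry_out --plan '[[[0.0012,0.02,0.037],[0,-0.2,0],0.085],[[0.0013,0.03,0.037],[0,-0.2,0],0.085],[[0,0.0224,0],[0,0,0],0.085],[[0,0,0],[0,0,0],0.085],[[0,0,0],[0,0,0],0.085]]'

```text
time_s: 13.48
position: [0.5319, 0.1707, 0.1661]
tool_rot: [[0.953, 0.002, -0.302], [0.302, 0.0, 0.953], [0.001, -1.0, -0.0]]
ft_force: [0.2, 0.3, 0.3]
grip_width: 0.085
```

Run:
```python
from h import *
env.get_image("top"); st(); p=shot("wrist","w11")
X=[.5315,.1705]
a=p["image"][:,:,::-1].copy(); a=a[150:430,180:470]; a=cv2.resize(a,None,fx=2,fy=2)
def dr(c,r,z,col):
    for t in np.linspace(0,2*np.pi,60,endpoint=False):
        q=(proj(p,[c[0]+r*np.cos(t),c[1]+r*np.sin(t),z])-[180,150]+.5)*2; cv2.circle(a,(int(q[0]),int(q[1])),1,col,-1)
dr(X,.02,.144,(0,0,255)); dr(X,.034,.118,(255,0,0))
cv2.imwrite("pics/w11c.png",a)
```

```text
t 13.525 pos [0.5319 0.1707 0.1662] ang 17.54 ydown [ 0.002  0.    -1.   ] F [-1.3 -0.5  0.1] M [ 0.01 -0.02  0.01] w 0.0848 q [  5.6  25.7  79.2   0.   74.9 -11.9]
```

View pics/w11c.png

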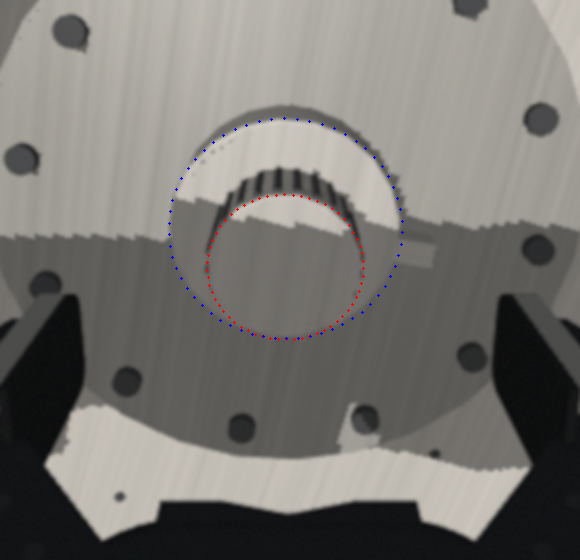

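Call:
carry_out --plan '[[[-0.0003,0.025,0],[0,0,0],0.07],[[0,0.0145,0],[0,0,0],0.06],[[0,0.005,0],[0,0,0],0.06],[[0,0,0],[0,0,0],0.03],[[0,0,0],[0,0,0],0.03],[[0,0,0],[0,0,0],0.03]]' --force 50

```text
time_s: 14.32
position: [0.5313, 0.1711, 0.1213]
tool_rot: [[0.953, 0.001, -0.302], [0.302, 0.0, 0.953], [0.001, -1.0, -0.0]]
ft_force: [-0.5, -0.1, 3.5]
grip_width: 0.0382
```

Run:
```python
from h import *
st(); p=shot("wrist","w12")
```

```text
t 14.325 pos [0.5313 0.1711 0.1213] ang 17.6 ydown [ 0.001  0.    -1.   ] F [-0.5 -0.1  3.5] M [-0.05  0.13 -0.04] w 0.0382 q [  5.7  28.5  82.9  -0.   68.6 -11.9]
```

View pics/w12.png

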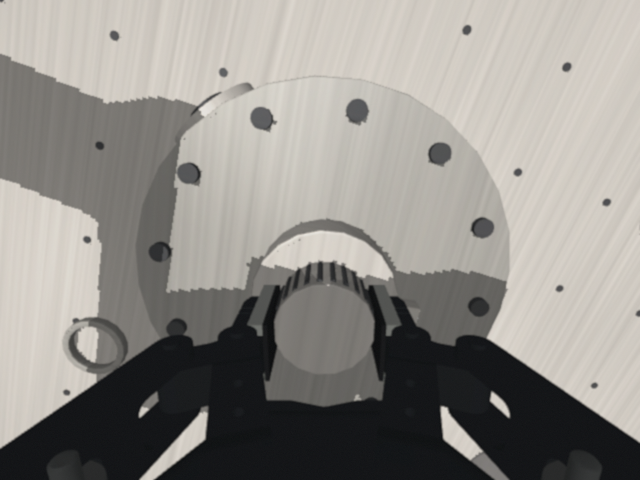

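Call:
carry_out --plan '[[[0,0,0],[0,3,0],0.03],[[0,0,0],[0,3,0],0.03],[[0,0,0],[0,3,0],0.03],[[0,0,0],[0,0,0],0.03]]'

```text
time_s: 14.88
position: [0.5313, 0.1709, 0.1213]
tool_rot: [[0.989, 0.001, -0.15], [0.15, -0.0, 0.989], [0.001, -1.0, -0.0]]
ft_force: [-0.5, -0.7, 4.6]
grip_width: 0.0384
```

Run:
```python
from h import *
st(); p=shot("wrist","w13")
a=p["image"][:,:,::-1]; cv2.imwrite("pics/w13c.png",cv2.resize(a[200:400,200:450],None,fx=3,fy=3))
```

```text
t 14.875 pos [0.5313 0.1709 0.1213] ang 8.61 ydown [ 0.001 -0.    -1.   ] F [-0.5 -0.7  4.6] M [-0.29  0.14  0.03] w 0.0384 q [ 5.7 28.5 82.9 -0.  68.6 -2.9]
```

View pics/w13c.png

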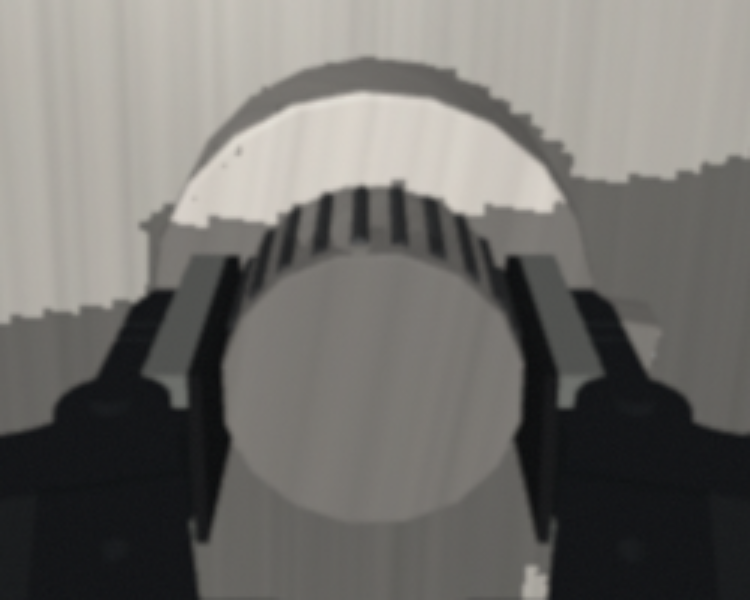

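Call:
carry_out --plan '[[[0,0,0],[0,8,0],0.03],[[0,0,0],[0,8,0],0.03],[[0,0,0],[0,8,0],0.03],[[0,0,0],[0,0,0],0.03]]'

```text
time_s: 15.42
position: [0.5312, 0.171, 0.1213]
tool_rot: [[0.964, 0.001, 0.266], [-0.266, 0.0, 0.964], [0.001, -1.0, 0.0]]
ft_force: [-1.3, -0.2, 4.7]
grip_width: 0.0381
```

Run:
```python
from h import *
st(); p=shot("wrist","w14"); p=shot("scene","s14")
a=p["image"][:,:,::-1]; cv2.imwrite("pics/s14c.png",cv2.resize(a[170:270,340:470],None,fx=5,fy=5))
```

```text
t 15.425 pos [0.5312 0.171  0.1213] ang -15.45 ydown [ 0.001  0.    -1.   ] F [-1.3 -0.2  4.7] M [-0.14  0.15  0.01] w 0.0381 q [ 5.7 28.5 82.9 -0.  68.6 21.1]
```

View pics/w14.png

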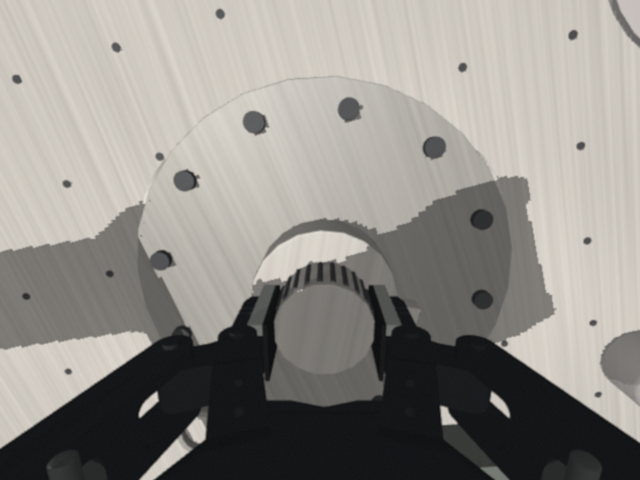

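View pics/s14c.png

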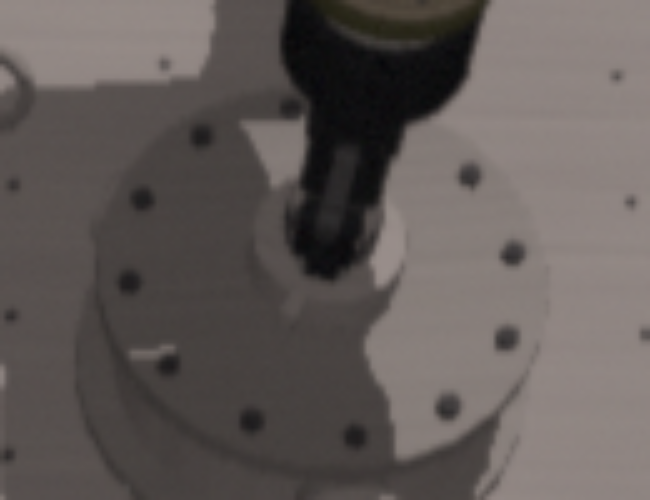

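Call:
carry_out --plan '[[[0,0,0],[0,8,0],0.03],[[0,0,0],[0,8,0],0.03],[[0,0,0],[0,8,0],0.03],[[0,0,0],[0,8,0],0.03],[[0,0,0],[0,8,0],0.03],[[0,0,0],[0,8,0],0.03],[[0,0,0],[0,8,0],0.03],[[0,0,0],[0,0,0],0.03]]'

```text
time_s: 16.52
position: [0.5314, 0.1711, 0.1213]
tool_rot: [[0.319, 0.002, 0.948], [-0.948, 0.0, 0.319], [0.0, -1.0, 0.002]]
ft_force: [-0.7, -0.5, 4.9]
grip_width: 0.0383
```

Run:
```python
from h import *
st(); p=shot("wrist","w15"); p=shot("scene","s15")
a=p["image"][:,:,::-1]; cv2.imwrite("pics/s15c.png",cv2.resize(a[170:270,340:470],None,fx=5,fy=5))
```

```text
t 16.525 pos [0.5314 0.1711 0.1213] ang -71.42 ydown [ 0.002  0.    -1.   ] F [-0.7 -0.5  4.9] M [ 0.01  0.07 -0.11] w 0.0383 q [ 5.7 28.5 82.9  0.  68.6 77.1]
```

View pics/w15.png

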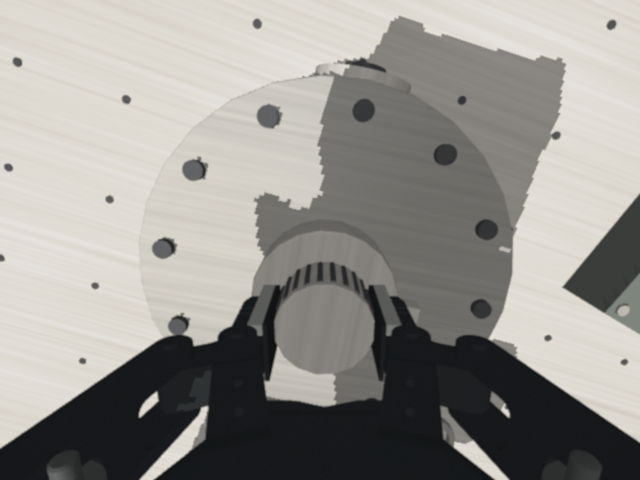

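View pics/s15c.png

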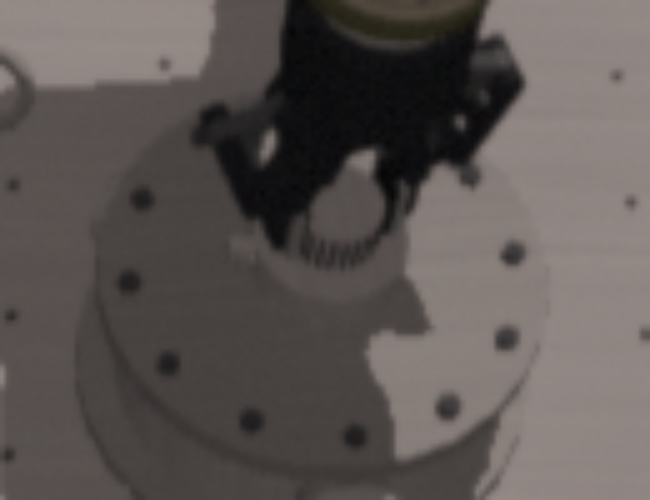

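Call:
carry_out --plan '[[[0,0,0],[0,0,0],0.03],[[0,-0.002,0],[0,0,0],0.03],[[0,-0.002,0],[0,0,0],0.03],[[0,-0.002,0],[0,0,0],0.03],[[0,0,0],[0,0,0],0.03]]' --force 70

```text
time_s: 17.25
position: [0.5309, 0.1711, 0.1266]
tool_rot: [[0.319, -0.0, 0.948], [-0.948, 0.0, 0.319], [-0.0, -1.0, -0.0]]
ft_force: [-0.5, -0.1, -2.0]
grip_width: 0.0377
```

Run:
```python
from h import *
st()
```

```text
t 17.25 pos [0.5309 0.1711 0.1266] ang -71.39 ydown [-0.  0. -1.] F [-0.5 -0.1 -2. ] M [0.02 0.02 0.05] w 0.0377 q [ 5.7 28.1 82.5  0.  69.4 77.1]
```

Call:
carry_out --plan '[[[0,-0.01,0],[0,0,0],0.03],[[0,-0.015,0],[0,0,0],0.03],[[0,-0.02,0],[0,0,0],0.03],[[0,-0.025,0],[0,0,0],0.03],[[0,-0.025,0],[0,0,0],0.03],[[0,-0.015,0],[0,0,0],0.03],[[0,0,0],[0,0,0],0.03],[[0,0,0],[0,0,0],0.03]]'

```text
time_s: 18.25
position: [0.5306, 0.171, 0.2363]
tool_rot: [[0.319, -0.001, 0.948], [-0.948, -0.0, 0.319], [-0.0, -1.0, -0.001]]
ft_force: [-0.1, 0.2, -1.9]
grip_width: 0.0378
```

Run:
```python
from h import *
st(); p=shot("wrist","w16"); p=shot("scene","s16"); st()
```

```text
t 18.25 pos [0.5306 0.171  0.2363] ang -71.4 ydown [-0.001 -0.    -1.   ] F [-0.1  0.2 -1.9] M [ 0.09  0.01 -0.02] w 0.0378 q [ 5.7 22.4 72.6 -0.  85.1 77.1]
t 18.35 pos [0.5306 0.171  0.236 ] ang -71.4 ydown [-0.001 -0.    -1.   ] F [-0.5  0.6 -2.6] M [ 0.   -0.01  0.  ] w 0.0383 q [ 5.7 22.4 72.6  0.  85.1 77.1]
```

View pics/w16.png

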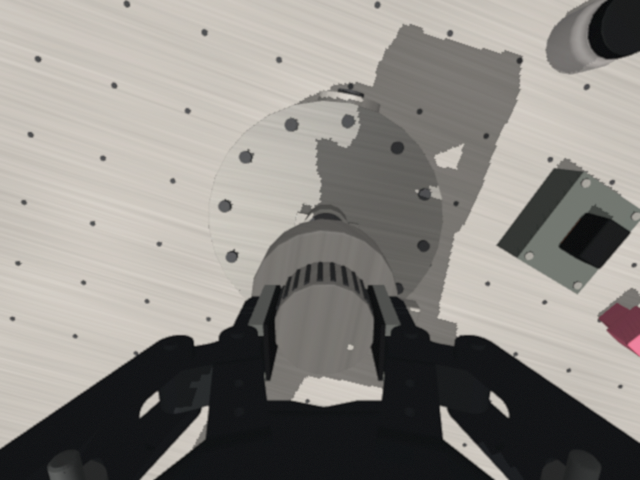

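View pics/s16.png

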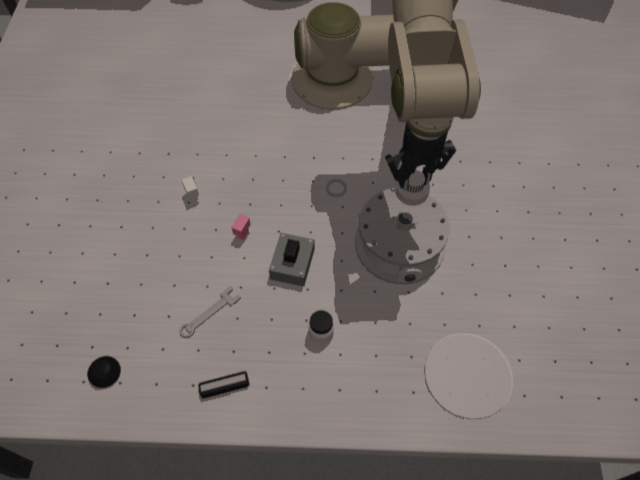

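The cap is in the gripper above the bare port, seen at pixel (405, 218) in the scene picture. The plug is home in the grey box at (291, 250). The wrench, ring, jar, pink block and white block have not moved.

Run:
```python
from h import *
st(); print(env.close_job())
```

```text
t 18.35 pos [0.5306 0.171  0.236 ] ang -71.4 ydown [-0.001 -0.    -1.   ] F [-0.5  0.6 -2.6] M [ 0.   -0.01  0.  ] w 0.0383 q [ 5.7 22.4 72.6  0.  85.1 77.1]
the job is handed in; nothing more can be done
None
```

The job is done and handed in at 18.35 s on the robot's clock. The shorting plug is fully home, and the cap is off and held level above the port.

- **Plug:** I took the black plug with the copper foot and left the pink and white look-alikes alone. I pressed it into the socket, let go, then pressed again on its top with the shut fingers. They met it at 77.0 mm, where the top of a fully home plug should be.
- **Cap:** I tried clockwise first, and it turned freely. The moment about the vertical stayed under about 0.1 N m, and the pointer tab followed the gripper. I therefore did not need to try anticlockwise. After about 89 degrees the cap lifted off, with about 2 N on the wrist, which is its weight.
- **Final pose:** The cap has been lifted about 115 mm, so its lower rim is about 97 mm above the top of the port, gripped at 70 N. I read "10 cm above the port" as rim to port end.
- **Last checks:** The final pictures show the bare port under the cap, the plug in the box, and the wrench, ring and jar where they started.
- **Disagreements:** The network missed the cap in one wrist picture, so I measured it by overlaying its circles on the picture. The scene camera's fit of the seated plug was poor: its yaw was about 7 degrees off the wrist camera's, so I trusted the wrist camera and the contact height.

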